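# Slide a reagent tray across the gap into the analyser dock

### The arm

A 7-joint arm with a two-finger parallel gripper is mounted at the origin on a cart in front of the work surface, level with it; the furniture and walls round the work are solid. World frame = base frame: x ahead of the robot, y to its left, z up, the work surface at z = 0. Lengths are in m, angles in rad, forces in N, time in s.
With the tool pointing down it reaches from about 0.4 to 0.875 m from the base axis. Payload 19.3 kg.
Tool frame: the origin (TCP) lies midway between the tips of the shut fingers; the grasp point (between the pads) lies bot.tcp_to_grasp behind it (bot.tcp_to_grasp is the distance from the TCP to the grasp point, in m); z points along the fingers, y is the line along which they close (so a half turn about z gives the same grasp; the last joint's range is limited). The gripper opens to 85 mm and grips with 20 to 120 N. Pads are 22 mm wide; open, the fingers measure 114 mm over their backs; the gripper's body (76 mm by 85 mm) begins 54 mm behind the grasp point. The pads swing forward as they close: fully open they stand 13 mm farther back than shut.
Start: joints at [-1.283, 0.521, -0.036, 1.599, 0.021, 1.021, -0.113], TCP at [0.219, 0.585, 0.231] pointing down, gripper open.
Joint ranges: [-2.91, 2.91], [-0.3, 2.13], [-1.5, 1.42], [0.17, 2.43], [-1.26, 4.41], [0.16, 1.93], [-2.52, 2.52]. Speed limits (rad/s): [1.89, 1.89, 2.39, 2.39, 3.01, 3.01, 3.01].

### API

Orientations are given as [roll, pitch, yaw] about the fixed x, y, z axes, in that order (R = Rz(yaw) Ry(pitch) Rx(roll)).
In Python, from workcell import observe, imaging, bot gives the robot as it stands.
- The arm moves only by the tool send_rows, never from a script. Its argument "plan" is text: rows parted by semicolons, each of 7 numbers parted by spaces: the shift along the tool's x, y, z in m, then the turn, a rotation vector about the tool's x, y, z in degrees, then the finger opening in m, from 0 to 0.0854. In form: dx dy dz rx ry rz claw; .... A call has 1 to 10 rows; each row is the pose to reach, as a shift and turn from the pose commanded when the call began, along the tool's axes at that moment; what a row does not reach only later rows make up. A row lasts 1/12 s, in which the tool goes at most 41.7 mm and 7.16 degrees, less where a joint would pass 70% of its speed; a pose out of reach is approached as far as the arm can. A call with a gripper value outside its range is refused whole. The fingers move at their own pace and stop on an object; "grip_force" is the grip in N (left out, the last holds). Time passes only in rows, so rows that repeat a pose let the fingers close. It gives the time, the measured TCP pose, the force, the opening and the grip force at its end, in the units of the state.
- observe(): the state, without advancing time (a new reading comes with each control period).
- imaging.grab_frame(name): name is "side" or "top" or "wrist"; returns a dict with "color" (400x640x3 uint8, red, green, blue), "fx", "fy", "cx", "cy" (pixels), "eye" and "orientation" of the camera in the world; the wrist camera has in their place "tool_from_camera" (4x4, takes a point from camera to tool coordinates, whose origin is the TCP and whose axes are the flange's). Camera axes: x right, y down, z forward; pixel columns grow to the right and rows downward; lengths in m; the calibration is good to about 2 mm. A picture is of the moment at which its call begins: read the wrist's pose just before it. There is no depth.
- bot.job_done(): hands the job in; it is judged then, once.
The state is a dict: "clock": time; "qpos": joint angles; "qd": joint speeds; "joint_efforts": joint torques, N m; "position": TCP position; "tool_rot": TCP orientation; "force": force on the tool from outside, world axes, zero at the start; "moment": the same for the moment, N m; "grip_width": finger opening in m; "finger_force": force on a finger pad.
Only numpy, scipy, OpenCV 4.12 (cv2) and the standard library are available. Lean on these libraries where they do the work, as an engineer would, in place of code of your own. Each camera call takes 0.05 s, during which the arm holds its last target. There are 200 camera calls.

### The job

Move the loaded orange tray from the aluminium stand to the white analyser dock by sliding it level across the open gap: do not carry it over and do not let its heavy front end sag into the gap. Run it between the dock's guides until it meets the blue end stop, press it home there for a moment with roughly 7 to 12 N (never more than 16 N), then let go, with the tray still touching the stop, both bottles upright in it and the things around left alone.

Things in the scene. Friction and masses are not known exactly. Their poses are not given: they have to be found in the camera images.
- dock: white analyser loading dock, fixed, 150 (x) x 257 (y) x 88 mm, grey running deck 50 mm above its origin, which lies on the worktop on the centre line, 110 mm from its mouth end (+y) and 147 mm from its stop end (-y). z is up. The tray goes in along the dock's -y axis, between aluminium side guides 126 mm apart (3 mm play on each side).
- dock_mouth (a point): middle of the dock's open mouth at deck height, 5 mm out in front of it, on the centre line (115 mm from the dock's origin along its +y). The guides flare open here and the first 13 mm of the deck are a lead-in that slopes up by 5 mm.
- end_stop: blue end stop at the dock's -y end; its pose is that of its fixed bridge and equals the dock's. A carriage, clamped at an unknown setting, bears a sprung buffer bar (100 mm wide, 60 to 78 mm up) with black pads. The pads' faces lie 96 to 124 mm from the dock's origin along its -y: no reading tells where, so feel for it. The bar is stiff: 1 mm per 8 N, travel 4 mm. The carriage stays put.
- stand: aluminium bench stand on four legs, 150 (x) x 250 (y) mm, top 50 mm above its origin (centre of its underside on the worktop), level with the dock's deck and in line with it. It is fixed. An open gap of 98 to 110 mm, 50 mm deep, lies between its -y edge and the dock.
- stand_edge (a point): middle of the stand's top edge at the gap (its -y end)
- tray: loose orange tray, 120 (x) x 200 (y) mm, rim 18 mm, front bay walls 34 mm high, 0.3 kg. Origin: centre of its underside. Nose along its -y, towards the gap; up to 0.1 rad and 10 mm out of line. The bottles put the centre of mass about 65 mm behind the nose: unless its rear is held down, it tips into the gap before the nose reaches the dock. Sliding it takes 2 to 7 N on top of any other push.
- tray_grip (a point): grasp point of the tray's black upright grip plate near its rear: 10 mm thick along the tray's y, 60 mm wide along its x, from 2 to 62 mm above the tray's underside. The point is 45 mm above the underside, 175 mm behind the nose, on the centre line; same axes as the tray. In front of and behind the plate is free space above 18 mm.
- tray_nose (a point): middle of the lower edge of the tray's leading end (-y), at the level of its underside
- bottle_green: reagent bottle with a green cap, 43 mm wide, 82 mm tall, about 0.22 kg, standing loose in one half of the tray's front bay; origin at the centre of its underside
- bottle_black: reagent bottle with a black cap, 43 mm wide, 82 mm tall, about 0.22 kg, standing loose in the other half of the tray's front bay; origin at the centre of its underside
- glass_beaker: bystander: clear beaker, 53 mm wide, 70 mm tall, behind the dock; origin at the centre of its underside
- timer: bystander: white bench timer, 66 x 70 x 36 mm, behind the stand; origin at the centre of its underside
- petri: bystander: petri dish, 59 mm wide, 15 mm tall, beyond the dock's stop end; origin at the centre of its underside
Mind the look-alikes: they are no part of the job. Leave any pink or turquoise look-alike of the bottle_black alone.

How it is judged:
On the way, in this order (a step that is already met when the one before it is completed fails the run):
1. the tray bridges the gap level: its nose rests on the dock (y of tray_nose in the frame of dock between -0.06 and 0.085 m and z of tray_nose in the frame of dock above 0.046 m and contact force between tray and dock above 0.2 N and angle between tray's own z axis and vertical below 0.06 rad), for 0.1 s.
2. the tray is pressed against the end stop with more than 5 N for 0.3 s (contact force between tray and end_stop above 5 N), for 0.3 s.
At the end, for the whole second after the job is handed in: The tray lies flat on the dock's deck between the guides, nose still touching the end stop, in line with the dock within 0.05 rad, at rest, with both bottles standing upright in its front bay (y of tray_nose in the frame of dock between -0.131 and -0.092 m and z of tray_nose in the frame of dock below 0.053 m and contact force between tray and end_stop above 0.1 N and angle between the y axis of tray and the y axis of dock, either way round below 0.05 rad and angle between tray's own z axis and vertical below 0.03 rad and angle between each of bottle_green, bottle_black's own z axis and vertical below 0.1 rad and z of each of bottle_green, bottle_black in the frame of tray below 0.01 m and horizontal distance between each of bottle_green, bottle_black and tray_nose below 0.06 m and linear speed of tray below 0.01 m/s).
It fails at once if the tray's nose sags more than 5 mm below the decks, or the tray tilts more than 0.08 rad (z of tray_nose in the frame of dock below 0.045 m or angle between tray's own z axis and vertical above 0.08 rad).
It fails at once if the tray is lifted more than 12 mm off the decks (z of tray in the frame of dock above 0.062 m).
It fails at once if the tray presses on the end stop with more than 16 N (contact force between tray and end_stop above 16 N).
It fails at once if a bottle tips over (angle between any of bottle_green, bottle_black's own z axis and vertical above 0.35 rad).
It fails at once if a bystander is moved more than 15 mm (distance of any of glass_beaker, timer, petri from where it was at the start of the episode above 0.015 m).
It also fails if it takes over 67 s, if anything falls off the work surface, if the arm or the gripper's body presses on something with over 40 N, if the wrist force passes 120 N, or if a joint passes its speed limit or range.

## Working session

There is one attempt and no reset: what is moved stays moved. The work goes in short steps, Python scripts to look and compute and a tool call to move; the robot and the scene stay as the last step left them, time stands still between calls to the robot, and variables do not carry over. Pictures are saved under pics/ and viewed, at most 10 in all, crops included, and the job is handed in when it is done.

Besides the shell and the picture viewer there is one more tool, called as name(argument=value, ...), one argument or row to a line, values as JSON. send_rows: Moves the arm, as the interface text tells. Its arguments: {"type":"object","properties":{"plan":{"type":"string"},"grip_force":{"type":"number"}},"required":["plan"]}

```bash
mkdir -p pics
python3 - <<'E'
from workcell import observe, imaging, bot
import cv2,numpy as np
np.set_printoptions(precision=4,suppress=True)
s=observe(); print({k:(np.round(v,4)) for k,v in s.items()}, bot.tcp_to_grasp)
for n in ("side","top"):
    f=imaging.grab_frame(n); cv2.imwrite(f"pics/{n}0.png",f["color"][:,:,::-1])
    print(n,{k:np.round(v,4) for k,v in f.items() if k!="color"})
E
```

```text
{'clock': np.float64(0.0), 'qpos': array([-1.2832,  0.522 , -0.0363,  1.6   ,  0.0212,  1.0211, -0.1128]), 'qd': array([-0.0008, -0.0017, -0.0015,  0.001 , -0.0001, -0.0011, -0.0007]), 'joint_efforts': array([ -0.0006, -92.713 ,   1.9795, -36.992 ,   0.0177,   0.0085,
        -0.    ]), 'position': array([0.2188, 0.5851, 0.2307]), 'tool_rot': array([-3.1404,  0.0001,  2.7838]), 'force': array([-0.1317, -0.4235,  0.4774]), 'moment': array([ 0.0226, -0.0086, -0.0358]), 'finger_force': np.float64(0.0), 'grip_width': np.float64(0.0852)} 0.0187
side {'fx': np.float64(500.5271), 'fy': np.float64(500.5271), 'cx': np.float64(315.1516), 'cy': np.float64(202.6506), 'eye': array([ 0.4434, -1.0928,  0.8708]), 'orientation': array([-2.1899, -0.0192, -0.1917])}
top {'fx': np.float64(492.4879), 'fy': np.float64(492.4879), 'cx': np.float64(314.1987), 'cy': np.float64(194.3238), 'eye': array([ 0.4134, -0.1438,  1.4069]), 'orientation': array([-2.9368, -0.0032, -1.1085])}
```

View pics/top0.png

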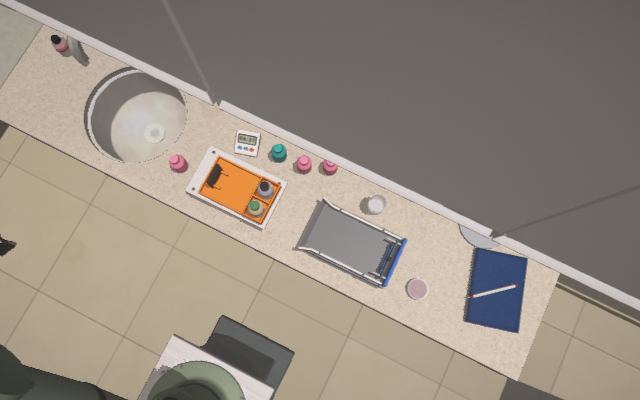

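View pics/side0.png

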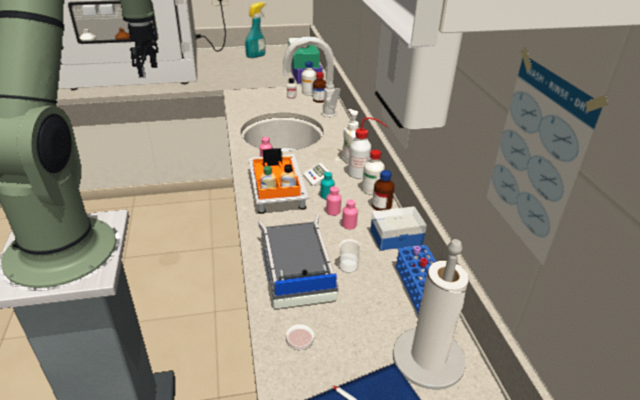

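The top view shows the stand and tray around (237,187) and the dock around (352,243), with its blue stop at (395,260). The timer, beaker and petri dish are nearby. I'll enlarge this area.

Run:
```python
import cv2
a=cv2.imread("pics/top0.png")
cv2.imwrite("pics/top0c.png",cv2.resize(a[138:290,182:302+110][:, :],None,fx=3.4,fy=3.4,interpolation=cv2.INTER_CUBIC))
b=cv2.resize(a[140:235,180:300],None,fx=6,fy=6,interpolation=cv2.INTER_CUBIC)
cv2.imwrite("pics/top0t.png",b)
```

```text
(no output)
```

View pics/top0c.png

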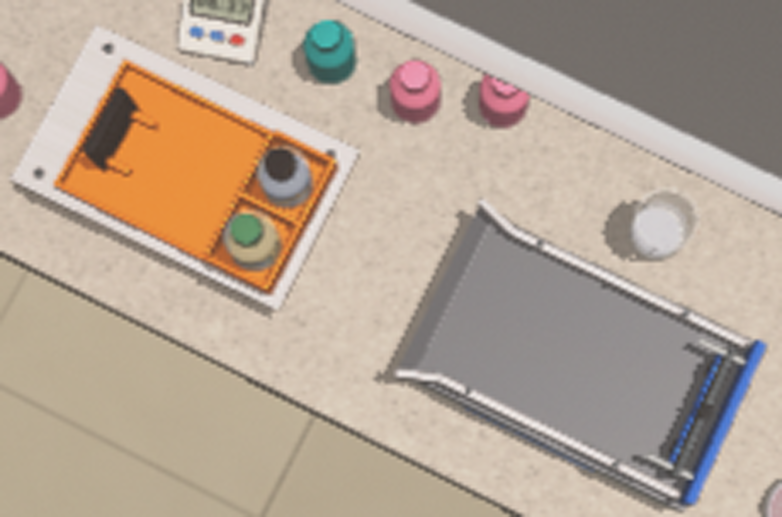

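View pics/top0t.png

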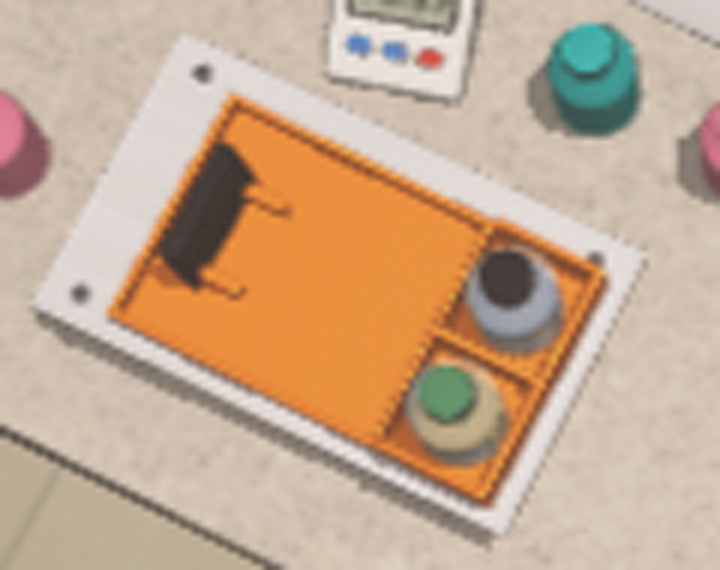

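The enlarged crops give the stand corners, tray rim, front walls, plate, guide tips and blue bridge. I'll project each one at its known height.

```bash
cat > h.py <<'E'
import numpy as np
from scipy.spatial.transform import Rotation as R
np.set_printoptions(precision=4,suppress=True)
TOP=dict(fx=492.4879,cx=314.1987,cy=194.3238,eye=np.array([.4134,-.1438,1.4069]),R=R.from_euler('xyz',[-2.9368,-.0032,-1.1085]).as_matrix())
def proj(c,uv,z):
    uv=np.atleast_2d(uv); d=np.c_[(uv[:,0]-c['cx'])/c['fx'],(uv[:,1]-c['cy'])/c['fx'],np.ones(len(uv))]@c['R'].T
    return c['eye']+d*((z-c['eye'][2])/d[:,2])[:,None]
E
python3 - <<'E'
from h import *
t=lambda p:(np.array(p)+.5)/6-.5+[180,140]
d=lambda p:(np.array(p)+.5)/3.4-.5+[182,138]
def show(n,P): 
    print(n,'\n',P[:,:2]); 
    for i in range(len(P)-1): v=P[i+1]-P[i]; print('   ',np.linalg.norm(v).round(4),np.arctan2(v[1],v[0]).round(4))
show('stand A B D C A',proj(TOP,t([[180,36],[37,305],[495,537],[648,258],[180,36]]),.05))
show('tray rear LR z.068',proj(TOP,t([[235,95],[110,312]]),.068))
show('tray front z.084',proj(TOP,t([[605,272],[488,500]]),.084))
show('plate top z.112',proj(TOP,t([[222,145],[160,255]]),.112))
show('guide tips .08',proj(TOP,d([[483,205],[400,373]]),.08))
show('bridge .088',proj(TOP,d([[763,345],[692,500]]),.088))
show('lead in z.045',proj(TOP,d([[463,222],[395,372]]),.045))
E
```

```text
stand A B D C A 
 [[0.6614 0.3105]
 [0.5161 0.3067]
 [0.515  0.0634]
 [0.6643 0.0605]
 [0.6614 0.3105]]
    0.1453 -3.1154
    0.2433 -1.5754
    0.1494 -0.0196
    0.25 1.5826
tray rear LR z.068 
 [[0.6443 0.2673]
 [0.5269 0.2689]]
    0.1174 3.1285
tray front z.084 
 [[0.6434 0.07  ]
 [0.5259 0.0689]]
    0.1175 -3.1319
plate top z.112 
 [[0.6134 0.2478]
 [0.5561 0.248 ]]
    0.0573 3.1371
guide tips .08 
 [[ 0.6645 -0.0526]
 [ 0.5136 -0.0538]]
    0.151 -3.1335
bridge .088 
 [[ 0.6607 -0.301 ]
 [ 0.5262 -0.3013]]
    0.1344 -3.139
lead in z.045 
 [[ 0.6509 -0.0417]
 [ 0.5151 -0.0474]]
    0.1359 -3.0995
```

Everything lines up with the world axes:

| Item | Estimate |
|---|---|
| Stand edge | y ≈ 0.062, x ≈ 0.59 |
| Dock mouth | y ≈ -0.047 |
| Dock origin | y ≈ -0.155 |
| Plate | (0.585, 0.244) |

The gap comes out at about 0.107, which agrees with the spec. I'll go to a hover above the plate.

send_rows(
  plan="-0.462 -0.192 0.03 0 0 -20.5 0.085;-0.462 -0.192 0.03 0 0 -20.5 0.085;-0.462 -0.192 0.03 0 0 -20.5 0.085;-0.462 -0.192 0.03 0 0 -20.5 0.085;-0.462 -0.192 0.03 0 0 -20.5 0.085;-0.462 -0.192 0.03 0 0 -20.5 0.085;-0.462 -0.192 0.03 0 0 -20.5 0.085;-0.462 -0.192 0.03 0 0 -20.5 0.085;-0.462 -0.192 0.03 0 0 -20.5 0.085;-0.462 -0.192 0.03 0 0 -20.5 0.085",
)

```text
clock: 0.93
position: [0.5237, 0.2997, 0.2061]
tool_rot: [-3.141, -0.0, -3.142]
force: [0.4, 0.9, 0.6]
grip_width: 0.085
finger_force: 0.0
```

send_rows(
  plan="-0.055 -0.05 0.005 0 0 0 0.085;-0.055 -0.05 0.005 0 0 0 0.085;-0.055 -0.05 0.005 0 0 0 0.085;-0.055 -0.05 0.005 0 0 0 0.085;-0.055 -0.05 0.005 0 0 0 0.085",
)

```text
clock: 1.35
position: [0.5771, 0.2519, 0.201]
tool_rot: [3.141, -0.001, -3.141]
force: [-0.2, 0.6, -0.1]
grip_width: 0.0849
finger_force: 0.0
```

Run:
```python
from h import *
from workcell import observe, imaging
import cv2
s=observe(); f=imaging.grab_frame("wrist"); print(s['position'],s['tool_rot'],s['force']); print(f['tool_from_camera'],f['fx'],f['cx'],f['cy'])
cv2.imwrite("pics/w1.png",f["color"][:,:,::-1])
```

```text
[0.5771 0.2519 0.201 ] [ 3.1415 -0.0009 -3.1414] [-0.155   0.6262 -0.0971]
[[-0.0001 -0.9628 -0.2703  0.0686]
 [ 1.      0.     -0.0006 -0.0001]
 [ 0.0006 -0.2703  0.9628 -0.1428]
 [ 0.      0.      0.      1.    ]] 294.31342339610893 319.3721577958226 198.71525539908436
```

View pics/w1.png

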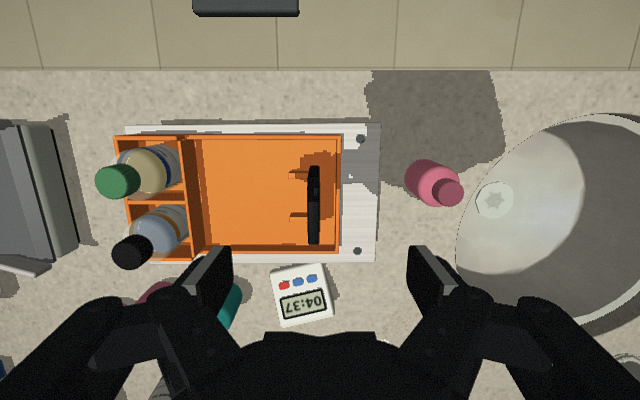

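The wrist view shows the plate at about columns 308-320, rows 165-244. The tray rear edge is near column 341, the stand's rear edge runs (379,124)-(375,262), and the dock's lead-in edge is at about (78,243) on the left.

```bash
cat >> h.py <<'E'
def wcam(s,f):
    T=np.array(f['tool_from_camera']); Rt=R.from_euler('xyz',s['tool_rot']).as_matrix()
    return dict(fx=f['fx'],cx=f['cx'],cy=f['cy'],eye=np.array(s['position'])+Rt@T[:3,3],R=Rt@T[:3,:3])
E
python3 - <<'E'
from h import *
from workcell import observe, imaging
import cv2
s=observe(); f=imaging.grab_frame("wrist"); c=wcam(s,f); print(s['position'],c['eye'])
print('plate',proj(c,[[307,166],[320,166],[307,244],[320,244]],.112))
print('tray rear',proj(c,[[341,135],[339,251]],.068))
print('tray front z.084',proj(c,[[114,136],[128,264]],.084))
print('stand',proj(c,[[379,124],[375,262],[125,125]],.05))
print('leadin z.045',proj(c,[[20,122],[50,270],[47,122],[78,243]],.045))
cv2.imwrite("pics/w1c.png",cv2.resize(f["color"][110:280,0:400,::-1],None,fx=2,fy=2,interpolation=cv2.INTER_CUBIC))
E
```

```text
[0.5768 0.2525 0.2012] [0.5083 0.2522 0.3441]
plate [[0.5463 0.2424 0.112 ]
 [0.5463 0.2527 0.112 ]
 [0.6135 0.2417 0.112 ]
 [0.6135 0.2528 0.112 ]]
tray rear [[0.5248 0.272  0.068 ]
 [0.6412 0.2724 0.068 ]]
tray front z.084 [[0.5249 0.0743 0.084 ]
 [0.6476 0.065  0.084 ]]
stand [[0.5154 0.3099 0.05  ]
 [0.6631 0.3137 0.05  ]
 [0.5166 0.0636 0.05  ]]
leadin z.045 [[ 0.514  -0.0424  0.045 ]
 [ 0.6762 -0.0527  0.045 ]
 [ 0.5139 -0.0158  0.045 ]
 [ 0.643  -0.0137  0.045 ]]
```

View pics/w1c.png

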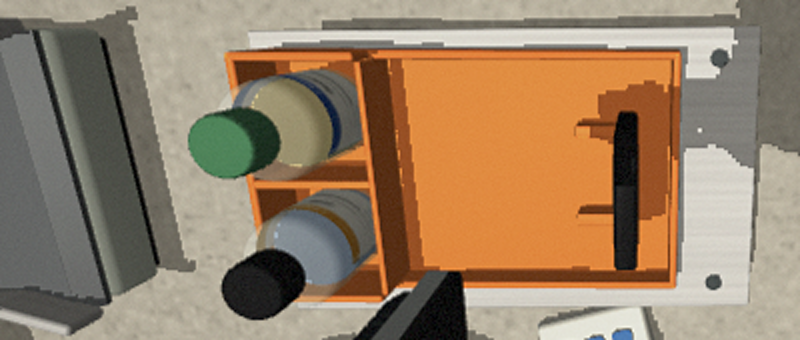

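The plate is centred near (0.584, 0.247), and the tray yaw is about 0. Line fits on the first top image should sharpen the dock and stand axis.

Run:
```python
from h import *
import cv2
g=cv2.cvtColor(cv2.imread("pics/top0.png"),6)
L=cv2.createLineSegmentDetector().detect(g)[0][:,0]
for l in L:
    a,b=l[:2],l[2:]
    if np.linalg.norm(a-b)<25 or not(180<l[0]<412 and 135<l[1]<290): continue
    P=proj(TOP,[a,b],.05); v=P[1]-P[0]; v=v*np.sign(v[1] if abs(v[1])>abs(v[0]) else v[0])
    print(l.round(1),'z.05',P[:,:2].ravel(),'tilt',(np.arctan2(-v[0],v[1]) if abs(v[1])>abs(v[0]) else np.arctan2(v[1],v[0])).round(4),'.088',proj(TOP,[(a+b)/2],.088)[0,:2])
```

```text
[299.3 245.7 359.6 273.8] z.05 [ 0.52   -0.0496  0.5249 -0.2313] tilt 0.0269 .088 [ 0.5194 -0.1411]
[342.1 211.4 379.9 229.6] z.05 [ 0.6588 -0.1135  0.6595 -0.2296] tilt 0.0066 .088 [ 0.6523 -0.171 ]
[197.9 191.2 217.9 156.2] z.05 [0.5294 0.275  0.6443 0.274 ] tilt -0.0084 .088 [0.5815 0.2628]
[280.8 187.6 261.  225.2] z.05 [0.6429 0.0709 0.5233 0.0711] tilt -0.0015 .088 [0.5779 0.065 ]
[218.9 155.4 277.4 183.3] z.05 [0.6476 0.2725 0.6496 0.0853] tilt 0.0109 .088 [0.642  0.1694]
[185.7 190.5 262.8 228.7] z.05 [0.5157 0.3067 0.5167 0.062 ] tilt 0.0043 .088 [0.5133 0.1743]
[375.9 287.7 298.6 249.7] z.05 [ 0.511  -0.2866  0.5091 -0.0529] tilt 0.0081 .088 [ 0.5073 -0.1699]
[242.5 215.7 198.  193.3] z.05 [0.5238 0.1298 0.5244 0.2717] tilt -0.0042 .088 [0.521  0.1908]
[406.  239.6 385.  285.2] z.05 [ 0.6664 -0.306   0.528  -0.306 ] tilt 0.0003 .088 [ 0.5914 -0.3015]
[292.8 249.3 317.1 202.6] z.05 [ 0.5032 -0.0383  0.65   -0.0397] tilt -0.0102 .088 [ 0.5714 -0.0419]
[260.  230.6 184.7 193.7] z.05 [0.5085 0.0666 0.5064 0.3046] tilt 0.0087 .088 [0.5048 0.1755]
[361.3 271.8 321.3 251.9] z.05 [
[... 533 characters left out ...]
.088 [ 0.6453 -0.1181]
[285.5 180.8 242.  160.4] z.05 [0.6662 0.068  0.6642 0.2065] tilt 0.0148 .088 [0.6581 0.1291]
[316.9 156.8 275.6 136.9] z.05 [0.7692 0.02   0.7692 0.153 ] tilt 0.0001 .088 [0.7592 0.0797]
[209.  146.1 185.4 188.7] z.05 [0.6592 0.3111 0.52   0.3101] tilt 0.0073 .088 [0.5841 0.2979]
[256.9 289.4 271.8 260.6] z.05 [ 0.3634 -0.0005  0.45   -0.0009] tilt -0.0043 .088 [ 0.4066 -0.0047]
[324.9 202.8 304.7 243.9] z.05 [ 0.6593 -0.0595  0.5309 -0.0608] tilt 0.0095 .088 [ 0.5895 -0.0625]
[273.2 263.2 259.4 290.6] z.05 [ 0.4455 -0.0075  0.3634 -0.0079] tilt 0.0051 .088 [ 0.4045 -0.0115]
[188.1 253.1 219.4 269.2] z.05 [0.3657 0.214  0.3655 0.1161] tilt -0.0022 .088 [0.367  0.1563]
```

Fits: the stand/dock axis has yaw of about +0.006, and its centre line is x ≈ 0.591 at y = 0.16 and ≈ 0.592 at y = -0.14. The tray sits about 6 mm to -x of it. I'll descend to the plate.

send_rows(
  plan="-0.008 -0.006 0 0 0 0 0.085;-0.008 -0.006 0.03 0 0 0 0.085;-0.008 -0.006 0.06 0 0 0 0.085;-0.008 -0.006 0.09 0 0 0 0.085;-0.008 -0.006 0.115 0 0 0 0.085;-0.008 -0.006 0.125 0 0 0 0.085;-0.008 -0.006 0.125 0 0 0 0.085;-0.008 -0.006 0.125 0 0 0 0.085",
)

```text
clock: 2.12
position: [0.586, 0.2458, 0.0771]
tool_rot: [3.142, 0.0, -3.141]
force: [1.0, -0.5, 1.0]
grip_width: 0.0851
finger_force: 0.0
```

send_rows(
  plan="0 0 0.001 0 0 0 0.04;0 0 0.001 0 0 0 0.02;0 0 0.001 0 0 0 0.0;0 0 0.001 0 0 0 0.0;0 0 0.001 0 0 0 0.0;0 0 0.001 0 0 0 0.0;0 0 0.001 0 0 0 0.0;0 0 0.001 0 0 0 0.0;0 0 0.001 0 0 0 0.0;0 0 0.001 0 0 0 0.0",
  grip_force=90,
)

```text
clock: 2.95
position: [0.5858, 0.2458, 0.0758]
tool_rot: [3.141, 0.001, 3.141]
force: [-1.9, -0.7, 6.1]
grip_width: 0.0089
finger_force: 88.5
```

Gripped: width is 9 mm, at 88 N, with a slight downward bias. Next I'll slide 50 mm while shifting +x toward the centre line.

send_rows(
  plan="-0.0005 -0.005 0.001 0 0 0 0;-0.001 -0.01 0.001 0 0 0 0;-0.0015 -0.015 0.001 0 0 0 0;-0.002 -0.02 0.001 0 0 -0.1 0;-0.0025 -0.025 0.001 0 0 -0.1 0;-0.003 -0.03 0.001 0 0 -0.2 0;-0.0035 -0.035 0.001 0 0 -0.2 0;-0.004 -0.04 0.001 0 0 -0.3 0;-0.0045 -0.045 0.001 0 0 -0.3 0;-0.005 -0.05 0.001 0 0 -0.3 0",
  grip_force=110,
)

```text
clock: 3.78
position: [0.5914, 0.198, 0.0759]
tool_rot: [3.138, 0.003, -3.135]
force: [-1.0, 11.5, 14.5]
grip_width: 0.008
finger_force: 107.8
```

Before crossing the gap, I'll check the tray against the dock line.

Run:
```python
from h import *
import cv2
from workcell import observe,imaging
s=observe();f=imaging.grab_frame("top")["color"]
w=imaging.grab_frame("wrist")["color"]
m=cv2.inRange(cv2.cvtColor(f,cv2.COLOR_RGB2HSV),(5,150,90),(18,255,255)); cv2.imwrite("pics/t2.png",f[:,:,::-1])
a=cv2.resize(f[140:240,190:330,::-1],None,fx=5.6,fy=5.6,interpolation=cv2.INTER_CUBIC);cv2.imwrite("pics/t2c.png",a[:560])
g=cv2.cvtColor(f,7);
for l in cv2.createLineSegmentDetector().detect(g)[0][:,0]:
    a,b=l[:2],l[2:]
    if np.linalg.norm(a-b)<18 or not(190<l[0]<310 and 140<l[1]<240): continue
    P=proj(TOP,[a,b],.068); v=P[1]-P[0]; v=v*np.sign(v[1] if abs(v[1])>abs(v[0]) else v[0])
    print(l.round(1),P[:,:2].ravel(),'tilt',(np.arctan2(-v[0],v[1]) if abs(v[1])>abs(v[0]) else np.arctan2(v[1],v[0])).round(4))
print(s['force'],s['moment'])
```

```text
[215.6 198.6 207.  222.4] [0.5315 0.2154 0.4626 0.2043] tilt 0.1593
[264.2 224.6 218.9 201.5] [0.5271 0.0611 0.5283 0.2032] tilt -0.0086
[204.9 223.8 180.6 253.3] [0.4566 0.2077 0.3567 0.2272] tilt -0.1923
[208.3 224.1 459.6 351.4] [ 0.4601  0.199   0.4592 -0.5492] tilt -0.0012
[216.8 205.7 262.  227.9] [0.5153 0.2027 0.5163 0.0624] tilt 0.0072
[238.3 162.7 277.1 181.4] [0.6503 0.2079 0.651  0.0855] tilt 0.0051
[223.3 160.6 223.4 140.6] [0.6367 0.2485 0.6885 0.2765] tilt 0.4968
[259.9 230.8 215.4 208.5] [0.5068 0.0638 0.5068 0.2023] tilt 0.0002
[255.5 154.4 259.7 131.9] [0.6934 0.1759 0.7574 0.1964] tilt 0.3096
[224.7 141.  229.3 123.1] [0.6891 0.2727 0.742  0.2866] tilt 0.2583
[202.4 190.8 179.8 178.6] [0.5345 0.2587 0.5367 0.3322] tilt -0.0298
[213.8 144.7 222.2 162.4] [0.6658 0.295  0.6309 0.2488] tilt -0.6478
[257.9 219.3 275.4 184.9] [0.5325 0.0835 0.64   0.085 ] tilt 0.0141
[210.4 208.9 202.7 192.1] [0.4995 0.2142 0.5317 0.2563] tilt -0.6524
[197.2 181.7 210.9 196.6] [0.5508 0.2844 0.5304 0.2297] tilt -0.3571
[274.2 183.5 240.6 167. ] [0.6421 0.09   0.6419 0.1963] tilt 0.0013
[306.8 152.  275.6 136.9] [0.7642 0.0496 0.7645 0.149 ] tilt -0.0034
[229.7 168.1 227.3 148.2] [0.6256 0.2222 0.6736 0.2559] tilt 0.6131
[-1.0211 11.4507 14.5007] [ 1.8602  0.3983 -0.0616]
```

View pics/t2c.png

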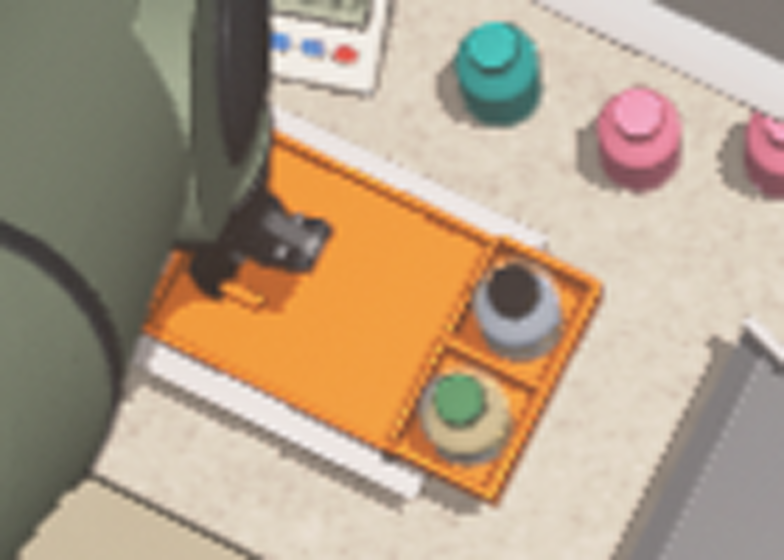

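The tray is level, its centre is at x ≈ 0.590 and yaw is ≈ 0. The nose is out over the gap, at y ≈ 0.02. I'll continue with a small extra +x shift and keep the rear pressed down.

send_rows(
  plan="-0.0002 -0.005 0 0 0 0 0;-0.0004 -0.01 0 0 0 0 0;-0.0006 -0.015 0 0 0 -0.1 0;-0.0008 -0.02 0 0 0 -0.1 0;-0.001 -0.025 0 0 0 -0.2 0;-0.0012 -0.03 0 0 0 -0.2 0;-0.0014 -0.035 0 0 0 -0.3 0;-0.0015 -0.04 0 0 0 -0.3 0;-0.0015 -0.045 0 0 0 -0.3 0;-0.0015 -0.05 0 0 0 -0.3 0",
)

```text
clock: 4.72
position: [0.5934, 0.1479, 0.0759]
tool_rot: [3.138, 0.003, -3.13]
force: [-0.1, 11.4, 15.2]
grip_width: 0.0086
finger_force: 108.5
```

send_rows(
  plan="0 -0.003 0 0 0 0 0;0 -0.006 0 0 0 0 0;0 -0.009 0 0 0 0 0;0 -0.012 0 0 0 0 0;0 -0.015 0 0 0 0 0;0 -0.018 0 0 0 0 0;0 -0.021 0 0 0 0 0;0 -0.024 0 0 0 0 0;0 -0.027 0 0 0 0 0;0 -0.03 0 0 0 0 0",
)

```text
clock: 5.55
position: [0.594, 0.1183, 0.0761]
tool_rot: [3.138, 0.004, -3.13]
force: [-0.6, 12.8, 17.5]
grip_width: 0.0086
finger_force: 108.7
```

Run:
```python
import cv2
from workcell import observe,imaging
s=observe();f=imaging.grab_frame("top")["color"];w=imaging.grab_frame("side")["color"]
a=cv2.resize(f[150:290,200:400,::-1],None,fx=4,fy=4,interpolation=cv2.INTER_CUBIC)[:,:]
b=cv2.resize(w[130:310,230:370,::-1],(0,0),fx=3,fy=3,interpolation=cv2.INTER_CUBIC)
cv2.imwrite("pics/a3.png",cv2.resize(a,(480,336))); 
import numpy as np
c=np.zeros((560,800,3),np.uint8); c[:336,:480]=cv2.resize(a,(480,336)); c[:405,485:800]=cv2.resize(b,(315,405)); cv2.imwrite("pics/m3.png",c)
print(s['force'],s['moment'],s['position'])
```

```text
[-0.62004088 12.8419907  17.4890666 ] [ 2.6109087   0.4032538  -0.13513434] [0.59402801 0.11831171 0.07607115]
```

View pics/m3.png

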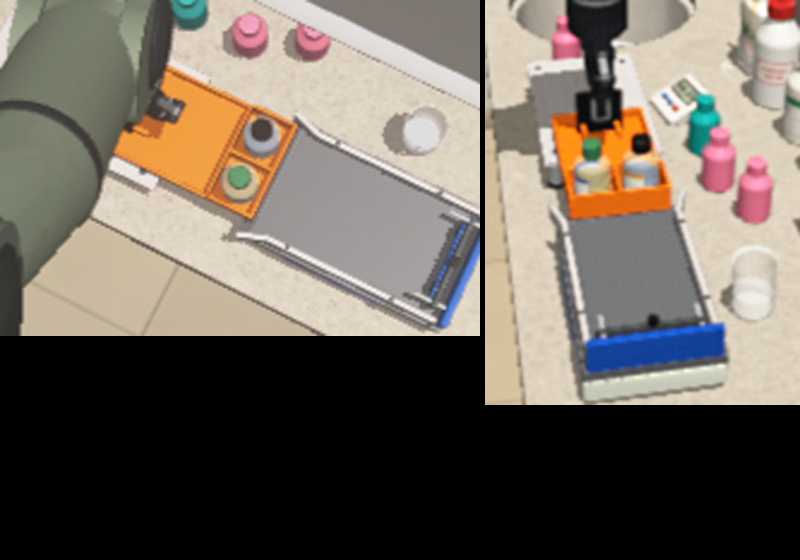

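The nose sits at the lead-in, level and centred between the flares. I'll continue and watch the lateral force.

send_rows(
  plan="0 -0.003 0 0 0 0 0;0 -0.006 0 0 0 0 0;0 -0.009 0 0 0 0 0;0 -0.012 0 0 0 0 0;0 -0.015 0 0 0 0 0;0 -0.018 0 0 0 0 0;0 -0.021 0 0 0 0 0;0 -0.024 0 0 0 0 0;0 -0.027 0 0 0 0 0;0 -0.03 0 0 0 0 0",
)

```text
clock: 6.48
position: [0.5941, 0.0884, 0.0758]
tool_rot: [3.138, 0.003, -3.129]
force: [-1.0, 12.5, 17.3]
grip_width: 0.0089
finger_force: 114.3
```

No binding. Before the rear leaves the stand edge I'll ease off the downward bias.

send_rows(
  plan="0 -0.004 -0.0002 0 0 0 0;0 -0.008 -0.0004 0 0 0 0;0 -0.012 -0.0006 0 0 0 0;0 -0.016 -0.0008 0 0 0 0;0 -0.02 -0.001 0 0 0 0;0 -0.023 -0.0012 0 0 0 0;0 -0.026 -0.0014 0 0 0 0;0 -0.028 -0.0014 0 0 0 0;0 -0.03 -0.0014 0 0 0 0;0 -0.03 -0.0014 0 0 0 0",
)

```text
clock: 7.32
position: [0.5934, 0.0553, 0.0759]
tool_rot: [-3.142, 0.0, -3.131]
force: [0.2, 2.4, 3.1]
grip_width: 0.0088
finger_force: 111.8
```

send_rows(
  plan="0 -0.004 -0.0002 0 0 0 0;0 -0.008 -0.0002 0 0 0 0;0 -0.012 -0.0002 0 0 0 0;0 -0.016 -0.0002 0 0 0 0;0 -0.02 -0.0002 0 0 0 0;0 -0.024 -0.0002 0 0 0 0;0 -0.028 -0.0002 0 0 0 0;0 -0.032 -0.0002 0 0 0 0;0 -0.036 -0.0002 0 0 0 0;0 -0.04 -0.0002 0 0 0 0",
)

```text
clock: 8.15
position: [0.5936, 0.015, 0.0759]
tool_rot: [-3.141, -0.0, -3.131]
force: [0.1, 4.0, -0.6]
grip_width: 0.0087
finger_force: 111.1
```

send_rows(
  plan="0 -0.004 0 0 0 0 0;0 -0.008 0 0 0 0 0;0 -0.013 0 0 0 0 0;0 -0.018 0 0 0 0 0;0 -0.023 0 0 0 0 0;0 -0.028 0 0 0 0 0;0 -0.033 0 0 0 0 0;0 -0.038 0 0 0 0 0;0 -0.043 0 0 0 0 0;0 -0.048 0 0 0 0 0",
)

```text
clock: 8.98
position: [0.5942, -0.033, 0.076]
tool_rot: [-3.142, -0.0, -3.131]
force: [-0.0, 2.2, -0.9]
grip_width: 0.0083
finger_force: 111.0
```

send_rows(
  plan="0 -0.003 0 0 0 0 0;0 -0.006 0 0 0 0 0;0 -0.009 0 0 0 0 0;0 -0.012 0 0 0 0 0;0 -0.015 0 0 0 0 0;0 -0.018 0 0 0 0 0;0 -0.02 0 0 0 0 0;0 -0.022 0 0 0 0 0;0 -0.024 0 0 0 0 0;0 -0.025 0 0 0 0 0",
)

```text
clock: 9.82
position: [0.5944, -0.0578, 0.076]
tool_rot: [-3.141, -0.0, -3.131]
force: [0.4, 2.5, -2.1]
grip_width: 0.0085
finger_force: 111.0
```

send_rows(
  plan="0 -0.002 0.0002 0 0 0 0;0 -0.004 0.0003 0 0 0 0;0 -0.006 0.0003 0 0 0 0;0 -0.008 0.0003 0 0 0 0;0 -0.01 0.0003 0 0 0 0;0 -0.011 0.0003 0 0 0 0;0 -0.012 0.0003 0 0 0 0;0 -0.012 0.0003 0 0 0 0",
)

```text
clock: 10.48
position: [0.5948, -0.0696, 0.0759]
tool_rot: [-3.142, 0.0, -3.131]
force: [0.5, 3.3, 3.3]
grip_width: 0.0084
finger_force: 112.0
```

Run:
```python
from h import *
import cv2
from workcell import observe,imaging
f=imaging.grab_frame("top")["color"][:,:,::-1]
cv2.imwrite("pics/t4c.png",cv2.resize(f[195:290,310:415],None,fx=6,fy=6,interpolation=cv2.INTER_CUBIC))
```

```text
(no output)
```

View pics/t4c.png

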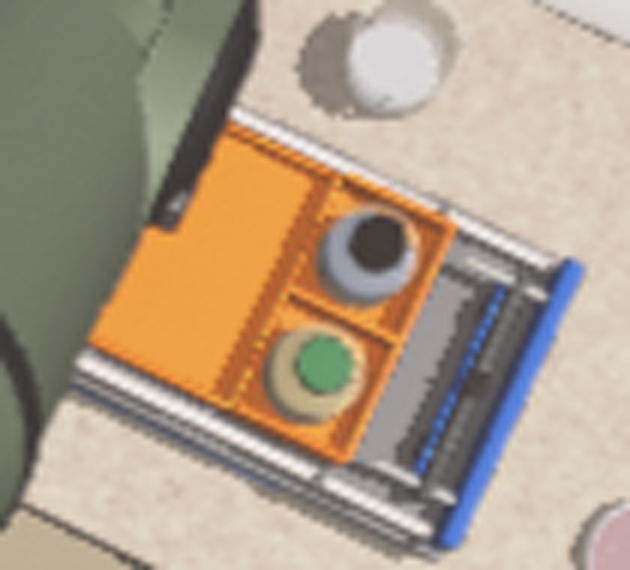

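The nose is at about (402,345) in the crop, and the buffer's dark/blue line is at about (440-458,370), which leaves roughly 14-28 mm. I'll advance 8 mm, then creep.

send_rows(
  plan="0 -0.001 0 0 0 0 0;0 -0.002 0 0 0 0 0;0 -0.003 0 0 0 0 0;0 -0.004 0 0 0 0 0;0 -0.005 0 0 0 0 0;0 -0.006 0 0 0 0 0;0 -0.007 0 0 0 0 0;0 -0.008 0 0 0 0 0;0 -0.008 0 0 0 0 0",
)

```text
clock: 11.28
position: [0.5948, -0.0773, 0.0759]
tool_rot: [3.141, 0.0, -3.131]
force: [0.1, 4.3, 4.8]
grip_width: 0.0087
finger_force: 112.1
```

send_rows(
  plan="0 -0.0005 0 0 0 0 0;0 -0.001 0 0 0 0 0;0 -0.0015 0 0 0 0 0;0 -0.002 0 0 0 0 0;0 -0.002 0 0 0 0 0",
)

```text
clock: 11.7
position: [0.5949, -0.0792, 0.0759]
tool_rot: [3.141, 0.0, -3.131]
force: [0.1, 6.0, 5.5]
grip_width: 0.0088
finger_force: 112.1
```

send_rows(
  plan="0 -0.0003 0 0 0 0 0;0 -0.0006 0 0 0 0 0;0 -0.001 0 0 0 0 0;0 -0.001 0 0 0 0 0",
)

```text
clock: 12.03
position: [0.5949, -0.0801, 0.0759]
tool_rot: [3.141, 0.0, -3.131]
force: [-0.6, 5.0, 5.7]
grip_width: 0.0083
finger_force: 112.2
```

send_rows(
  plan="0 -0.0005 -0.0003 0 0 0 0;0 -0.001 -0.0005 0 0 0 0;0 -0.0015 -0.0005 0 0 0 0;0 -0.002 -0.0005 0 0 0 0;0 -0.002 -0.0005 0 0 0 0",
)

```text
clock: 12.45
position: [0.5945, -0.0828, 0.076]
tool_rot: [-3.141, -0.0, -3.131]
force: [-0.4, 1.3, -1.4]
grip_width: 0.0087
finger_force: 110.8
```

send_rows(
  plan="0 -0.0005 0 0 0 0 0;0 -0.001 0 0 0 0 0;0 -0.0015 0 0 0 0 0;0 -0.0015 0 0 0 0 0",
)

```text
clock: 12.78
position: [0.5947, -0.0842, 0.0761]
tool_rot: [-3.141, -0.0, -3.131]
force: [-1.2, 1.3, -3.1]
grip_width: 0.0084
finger_force: 110.7
```

send_rows(
  plan="0 -0.0005 0.0002 0 0 0 0;0 -0.001 0.0002 0 0 0 0;0 -0.0015 0.0002 0 0 0 0;0 -0.002 0.0002 0 0 0 0;0 -0.002 0.0002 0 0 0 0",
)

```text
clock: 13.2
position: [0.5947, -0.0861, 0.076]
tool_rot: [-3.141, 0.0, -3.131]
force: [0.3, 2.7, -1.3]
grip_width: 0.0086
finger_force: 110.8
```

send_rows(
  plan="0 -0.0005 0 0 0 0 0;0 -0.001 0 0 0 0 0;0 -0.0015 0 0 0 0 0;0 -0.002 0 0 0 0 0;0 -0.002 0 0 0 0 0",
)

```text
clock: 13.62
position: [0.5948, -0.0881, 0.076]
tool_rot: [-3.141, 0.0, -3.131]
force: [0.0, 1.9, -2.1]
grip_width: 0.0091
finger_force: 110.9
```

send_rows(
  plan="0 -0.0005 0.0001 0 0 0 0;0 -0.001 0.0001 0 0 0 0;0 -0.0015 0.0001 0 0 0 0;0 -0.002 0.0001 0 0 0 0;0 -0.002 0.0001 0 0 0 0",
)

```text
clock: 14.03
position: [0.5948, -0.0901, 0.0759]
tool_rot: [-3.141, 0.0, -3.131]
force: [-0.4, 2.3, -1.2]
grip_width: 0.0089
finger_force: 111.1
```

send_rows(
  plan="0 -0.0005 0 0 0 0 0;0 -0.001 0 0 0 0 0;0 -0.0015 0 0 0 0 0;0 -0.002 0 0 0 0 0;0 -0.002 0 0 0 0 0",
)

```text
clock: 14.45
position: [0.5948, -0.0921, 0.0759]
tool_rot: [-3.141, 0.0, -3.131]
force: [-0.1, 2.9, -0.3]
grip_width: 0.0086
finger_force: 111.1
```

send_rows(
  plan="0 -0.0005 0 0 0 0 0;0 -0.001 0 0 0 0 0;0 -0.0015 0 0 0 0 0;0 -0.002 0 0 0 0 0;0 -0.002 0 0 0 0 0",
)

```text
clock: 14.87
position: [0.5948, -0.0941, 0.0759]
tool_rot: [-3.141, 0.0, -3.131]
force: [0.1, 3.0, 0.2]
grip_width: 0.0087
finger_force: 111.2
```

send_rows(
  plan="0 -0.0005 0 0 0 0 0;0 -0.001 0 0 0 0 0;0 -0.0015 0 0 0 0 0;0 -0.002 0 0 0 0 0;0 -0.002 0 0 0 0 0",
)

```text
clock: 15.28
position: [0.5949, -0.096, 0.0759]
tool_rot: [3.142, 0.0, -3.131]
force: [-0.4, 3.9, 1.2]
grip_width: 0.0085
finger_force: 111.3
```

send_rows(
  plan="0 -0.0005 -0.0001 0 0 0 0;0 -0.001 -0.0001 0 0 0 0;0 -0.0015 -0.0001 0 0 0 0;0 -0.0015 -0.0001 0 0 0 0",
)

```text
clock: 15.62
position: [0.595, -0.0966, 0.076]
tool_rot: [3.141, 0.0, -3.131]
force: [0.6, 8.4, -1.3]
grip_width: 0.0088
finger_force: 111.3
```

Contact: the force jumped to 8.4 N, of which about 3 N is sliding friction. I'll press in a little more and hold.

send_rows(
  plan="0 -0.0003 0.0001 0 0 0 0;0 -0.0006 0.0001 0 0 0 0;0 -0.001 0.0001 0 0 0 0;0 -0.001 0.0001 0 0 0 0;0 -0.001 0.0001 0 0 0 0;0 -0.001 0.0001 0 0 0 0",
)

```text
clock: 16.12
position: [0.5952, -0.0969, 0.076]
tool_rot: [3.14, 0.0, -3.13]
force: [1.7, 11.2, 1.9]
grip_width: 0.0089
finger_force: 111.5
```

send_rows(
  plan="0 -0.0003 0 0 0 0 0;0 -0.0006 0 0 0 0 0;0 -0.0006 0 0 0 0 0;0 -0.0006 0 0 0 0 0;0 -0.0006 0 0 0 0 0;0 -0.0006 0 0 0 0 0;0 -0.0006 0 0 0 0 0;0 -0.0006 0 0 0 0 0;0 -0.0006 0 0 0 0 0",
)

```text
clock: 16.87
position: [0.5952, -0.0971, 0.076]
tool_rot: [3.14, 0.0, -3.13]
force: [0.2, 13.3, 2.3]
grip_width: 0.0083
finger_force: 111.6
```

Held about 0.6 s at an estimated 9-11 N. Now I'll ease off gently.

send_rows(
  plan="0 0.0005 0 0 0 0 0;0 0.001 0 0 0 0 0;0 0.0015 0 0 0 0 0;0 0.0015 0 0 0 0 0;0 0.0015 0 0 0 0 0",
)

```text
clock: 17.28
position: [0.5951, -0.097, 0.0759]
tool_rot: [3.141, 0.0, -3.131]
force: [1.5, 7.0, -0.5]
grip_width: 0.0082
finger_force: 111.1
```

send_rows(
  plan="0 0.0005 0 0 0 0 0;0 0.001 0 0 0 0 0;0 0.0012 0 0 0 0 0;0 0.0012 0 0 0 0 0",
)

```text
clock: 17.62
position: [0.595, -0.0965, 0.0759]
tool_rot: [-3.141, 0.0, -3.131]
force: [1.6, 1.9, -0.8]
grip_width: 0.0086
finger_force: 111.1
```

send_rows(
  plan="0 0.0003 0 0 0 0 0;0 0.0004 0 0 0 0 0;0 0.0004 0 0 0 0 0;0 0.0004 0 0 0 0 0",
  grip_force=30,
)

```text
clock: 17.95
position: [0.5948, -0.0963, 0.0759]
tool_rot: [-3.141, 0.0, -3.131]
force: [1.5, 1.1, -1.1]
grip_width: 0.0091
finger_force: 111.1
```

send_rows(
  plan="0 0 0 0 0 0 0.012;0 0 0 0 0 0 0.016;0 0 0 0 0 0 0.022;0 0 0 0 0 0 0.03;0 0 0 0 0 0 0.04;0 0 0 0 0 0 0.05;0 0 0 0 0 0 0.05;0 0 0 0 0 0 0.05",
)

```text
clock: 18.62
position: [0.5948, -0.096, 0.0759]
tool_rot: [-3.142, -0.0, -3.131]
force: [0.5, -0.1, -0.2]
grip_width: 0.0501
finger_force: 0.0
```

send_rows(
  plan="0 0 -0.01 0 0 0 0.05;0 0 -0.03 0 0 0 0.05;0 0 -0.055 0 0 0 0.05;0 0 -0.08 0 0 0 0.05;0 0 -0.11 0 0 0 0.05;0 0 -0.13 0 0 0 0.05;0 0 -0.14 0 0 0 0.05;0 0 -0.14 0 0 0 0.05",
)

```text
clock: 19.28
position: [0.5957, -0.0961, 0.2186]
tool_rot: [-3.141, 0.004, -3.131]
force: [-0.2, 0.3, 0.4]
grip_width: 0.0497
finger_force: 0.0
```

Run:
```python
from h import *
import cv2
from workcell import observe,imaging
f=imaging.grab_frame("top")["color"][:,:,::-1]; w=imaging.grab_frame("wrist")["color"][:,:,::-1]
c=np.zeros((600,640,3),np.uint8); c[:300,:480]=cv2.resize(w,(480,300)); c[300:,:333]=cv2.resize(f[200:290,315:415],(333,300),interpolation=cv2.INTER_CUBIC)
cv2.imwrite("pics/end.png",c)
```

```text
(no output)
```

View pics/end.png

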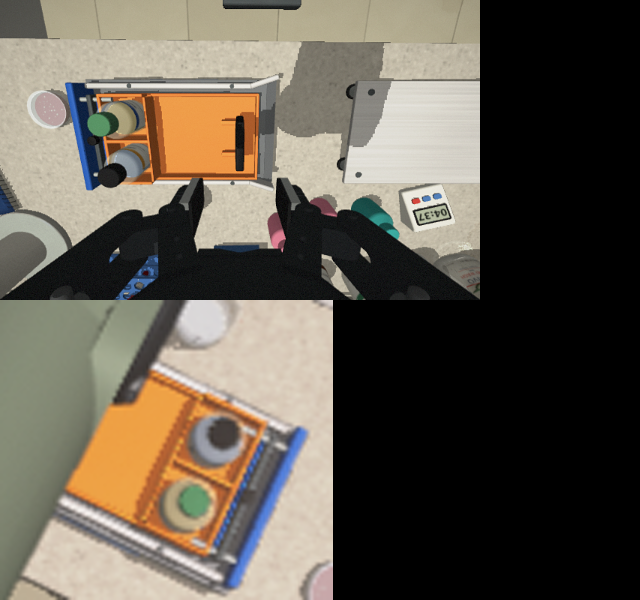

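The tray lies between the guides at the buffer, with both bottles upright and the bystanders where they were. I'm handing it in.

```bash
python3 -c "
from workcell import bot
print(bot.job_done())"
```

```text
the job is handed in; nothing more can be done
None
```

I slid the tray level across the gap, pressed it against the end stop for about 0.6 s at an estimated 9–11 N, released it, and handed the job in at about 19 s; the last picture showed it at the stop with both bottles upright, but no pass/fail verdict came back.

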